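# Click-test a torque-limiting driver in the bench torque tester

## Robot

A 7-joint arm with a two-finger parallel gripper is mounted at the origin on a cart in front of the work surface, level with it; the furniture and walls round the work are solid. World frame = base frame: x ahead of the robot, y to its left, z up, the work surface at z = 0. Lengths are in m, angles in rad, forces in N, time in s.
With the tool pointing down it reaches from about 0.35 to 0.9 m from the base axis. Payload 7.2 kg.
Tool frame: the origin (TCP) lies at the very end of the fingers, on their centre line; the grasp point (between the pads) lies 19 mm behind it (manip.grip_depth is the distance from the TCP to the grasp point, in m); z points along the fingers, y is the line along which they close (so a half turn about z gives the same grasp; the last joint's range is limited). The gripper opens to 88 mm and grips with 3 to 60 N. Pads are 20 mm wide; open, the fingers measure 115 mm over their backs; the gripper's body (75 mm by 178 mm) begins 61 mm behind the grasp point.
Start: joints at [1.185, 0.411, -0.013, 1.596, 0.006, 1.134, -0.082], TCP at [0.195, -0.594, 0.223] pointing down, gripper open.
Joint ranges: [-2.95, 2.95], [-0.29, 1.99], [-1.47, 1.44], [0.14, 2.54], [-1.03, 4.17], [0.13, 1.85], [-2.86, 2.86]. Speed limits (rad/s): [2.39, 2.39, 3.01, 3.01, 3.14, 3.14, 3.14].

## Interface

Orientations are given as a unit quaternion [x, y, z, w].
In Python, from station import manip gives the robot as it stands.
- The arm moves only by the tool move_arm, never from a script. Its argument "motion" is one flat list of numbers, 7 for each row, row after row: the opening in per cent of the stroke, from 0 (shut) to 100 (fully open), then the shift along the world's x, y, z as a fraction of full scale, then the turn, a rotation vector about the world's x, y, z as a fraction of full scale. A call has 1 to 12 rows; each row shifts and turns the commanded pose from where the row before left it; what a row does not reach is not made up. Full scale, the value 1, is 300 mm for a shift and 0.5 rad for a turn. A row lasts 1/12 s, in which the tool goes at most 41.7 mm and 7.16 degrees, less where a joint would pass 70% of its speed; a pose out of reach is approached as far as the arm can. A call with a number of a shift or a turn outside -1 to 1 is refused whole. A call with a gripper value outside its range is refused whole. The fingers move at their own pace and stop on an object; "force" is the grip in N (left out, the last holds). Time passes only in rows, so rows that do not move let the fingers close. It gives the time, the measured TCP pose, the force, the opening and the grip force at its end, in the units of the state.
- manip.get_state(): the state, without advancing time (a new reading comes with each control period).
- manip.capture(name): name is "scene" or "top" or "wrist"; returns (picture, depth): 480x640x3 uint8, red, green, blue; 480x640 float32, m along the optical axis (not along the pixel's ray), 0 where there is no reading.
- manip.camera_info(name): a dict with "K" (3x3 intrinsics, pixels), "extrinsics" (4x4, takes a point from camera to world coordinates); the wrist camera has in their place "T_tool_cam" (4x4, takes a point from camera to tool coordinates, whose origin is the TCP and whose axes are the flange's). Camera axes: x right, y up, looking along -z (the intrinsics and any distortion apply to the point x, -y, -z); pixel columns grow to the right and rows downward; lengths in m; the calibration is good to about 2 mm. A picture is of the moment at which its call begins: read the wrist's pose just before it. camera_info takes no time and is no camera call.
- manip.hand_in(): hands the job in; it is judged then, once.
The state is a dict: "time": time; "q": joint angles; "dq": joint speeds; "effort": joint torques, N m; "tool_pos": TCP position; "eef_rot": TCP orientation; "ft_force": force on the tool from outside, world axes, zero at the start; "ft_torque": the same for the moment, N m; "grip_width": finger opening in m; "grip_force": force on a finger pad.
Only numpy, scipy, OpenCV 4.12 (cv2) and the standard library are available. Lean on these libraries where they do the work, as an engineer would, in place of code of your own. Each camera call takes 0.05 s, during which the arm holds its last target. There are 200 camera calls.

## Task

A torque-limiting driver handle stands in the sloping socket of the bench torque tester. Turn its bar handle clockwise (as seen looking down onto the handle), taking a fresh grip as often as you need, until its limiter clicks over once and the bar's pointed end stands over the rib of the collar; do not force it on past the click. Let go of it, and do not disturb the scissors, steel bowl and tape roll that lie round the tester.

Things in the scene. Friction and masses are not known exactly. Their poses are not given: they have to be found in the camera images.
- handle_grip (a point): Centre of the driver's grey plastic bar handle, on its turning axis: 97 mm long, 16 mm wide (grip across this), 26 mm deep (13 mm above and below the point). One end blunt, 46 mm off; the other an 11 mm wide point, 51 mm off, with a steel pointer below. Axes: x along the bar to the pointed end, y across it, z along the turning axis, out of the tester's face, 35 degrees from vertical towards its front.
- collar_rib (a point): Raised metal rib (19 x 8 mm) at the edge of the flat steel collar below the bar, centred 29 mm from the turning axis; the collar is 52 mm across and its top lies 29 mm below handle_grip along the axis, on a stem 20 mm thick. Bar and collar first turn together against a light drag of 0.12 N m, through an unknown slack of 0.5 to 2.1 rad, until the collar meets a stop that cannot be seen.
- bar (a joint): Clockwise angle (rad) of bar on collar, the limiter: 0 before the click and all through the slack. With the collar stopped it holds until about 0.3 N m, then the bar breaks free, resistance falls away, and from 0.45 it snaps on by itself to 0.9: clicked, pointed end over the rib (the collar may kick back up to 0.5 rad). Turned on against the stop it would break free for a second click; beyond 1.05 is overdriven.
- head_edge (a point): Middle of the lower front edge of the readout head that overhangs the handle: straight above handle_grip, about 196 mm higher. A gripper held upright does not fit under it; come in along handle_grip's z axis, round which a radius of 100 mm is free.
- torque_tester: Grey bench torque tester on a dark steel foot 200 x 180 mm, 395 mm tall with its readout head on two posts behind; its sloping face lies 48 mm below handle_grip. Bolted down: it never moves in a run, but place and heading vary. Origin under the middle, x to its back, y to its left, z up.
- scissors: Loose straight scissors, 218 mm long, 33 mm wide, 7 mm thick, lying flat in front of the tester; origin under the middle. To be left alone.
- steel_bowl: Loose small open steel bowl, 91 mm wide, 36 mm tall, standing on the right of the tester; origin at the centre of its underside. To be left alone.
- tape: Loose roll of tape, 99 mm wide, 24 mm tall, lying flat to the right of the tester and nearer the robot; origin at the centre of its underside. To be left alone.

How it is judged:
By the outcome, as a careful person would: the job done as asked, in the order asked, and still so for the second after the job is handed in, with the robot touching nothing.
It also fails if it takes over 54 s, if anything falls off the work surface, if the arm or the gripper's body presses on something with over 40 N, if the wrist force passes 120 N, or if a joint passes its speed limit or range.

## Working session

There is one attempt and no reset: what is moved stays moved. The work goes in short steps, Python scripts to look and compute and a tool call to move; the robot and the scene stay as the last step left them, time stands still between calls to the robot, and variables do not carry over. Pictures are saved under pics/ and viewed, at most 10 in all, crops included, and the job is handed in when it is done.

Besides the shell and the picture viewer there is one more tool, called after "Emit:" as a command line: name --argument value ..., lists and objects as JSON in quotes. move_arm: Moves the arm, as the interface text tells. Its arguments: {"type":"object","properties":{"motion":{"type":"array","items":{"type":"number"}},"force":{"type":"number"}},"required":["motion"]}

```bash
mkdir -p pics; ls
python3 - <<'E'
from station import manip
import cv2,numpy as np
for n in ("scene","top"):
    p,d=manip.capture(n); np.savez(f"pics/{n}0.npz",p=p,d=d); cv2.imwrite(f"pics/{n}0.png",p[:,:,::-1])
    i=manip.camera_info(n); print(n,np.round(i["K"],1).tolist(),np.round(i["extrinsics"],3).tolist(),[k for k in i])
i=manip.camera_info("wrist");print(i)
print(manip.get_state(), manip.grip_depth)
E
```

```text
pics
scene [[585.2, 0.0, 313.0], [0.0, 585.2, 239.4], [0.0, 0.0, 1.0]] [[0.858, 0.205, -0.471, -0.09], [-0.513, 0.358, -0.78, -1.284], [0.009, 0.911, 0.412, 0.698], [0.0, 0.0, 0.0, 1.0]] ['K', 'extrinsics']
top [[553.9, 0.0, 312.8], [0.0, 553.9, 236.0], [0.0, 0.0, 1.0]] [[-0.005, 0.996, -0.091, 0.362], [-1.0, -0.004, 0.011, -0.395], [0.011, 0.091, 0.996, 1.263], [0.0, 0.0, 0.0, 1.0]] ['K', 'extrinsics']
{'K': array([[345.70625634,   0.        , 322.13975428],
       [  0.        , 345.70625634, 240.39788963],
       [  0.        ,   0.        ,   1.        ]]), 'T_tool_cam': array([[-2.95484141e-05,  9.60731694e-01,  2.77479028e-01,
         7.66725858e-02],
       [ 9.99999996e-01,  3.74467047e-06,  9.35234297e-05,
         3.20545920e-04],
       [ 8.88118556e-05,  2.77479030e-01, -9.60731690e-01,
        -1.62337252e-01],
       [ 0.00000000e+00,  0.00000000e+00,  0.00000000e+00,
         1.00000000e+00]])}
{'time': 0.1, 'q': array([ 1.18479506,  0.41179663, -0.01273386,  1.59691674,  0.0055864 ,
        1.1343118 , -0.08224352]), 'dq': array([ 0.00029401, -0.00059143,  0.00200779, -0.00334559,  0.00103331,
        0.00247503,  0.00134877]), 'effort': array([ 3.96882504e-03, -5.89098108e+01,  6.44825958e-01, -2.91709846e+01,
       -5.35072340e-02,  1.44942995e-02,  6.69067686e-05]), 'tool_pos': array([ 0.19514317, -0.59329235,  0.22192542]), 'eef_rot': array([ 9.87402012e-01,  1.58230147e-01, -1.48631972e-04, -6.82603781e-04]), 'ft_force': array([ 0.32175573, -0.19810524,  0.03749521]), 'ft_torque': array([ 0.00512386,  0.05790146, -0.0169165 ]), 'grip_force': 0.0, 'grip_width': 0.08816187346816427} 0.0187
```

View pics/scene0.png

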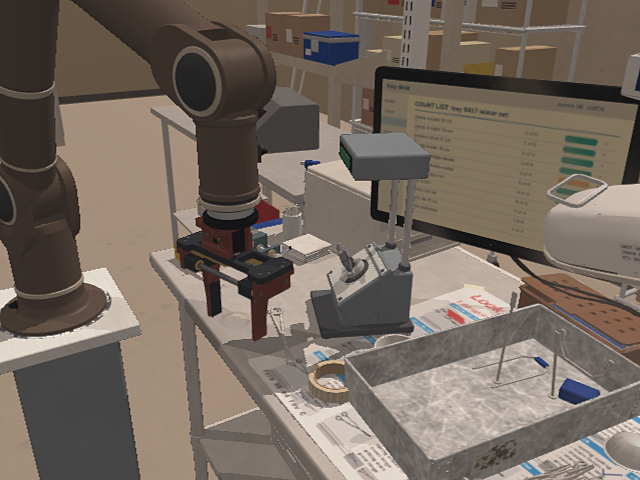

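View pics/top0.png

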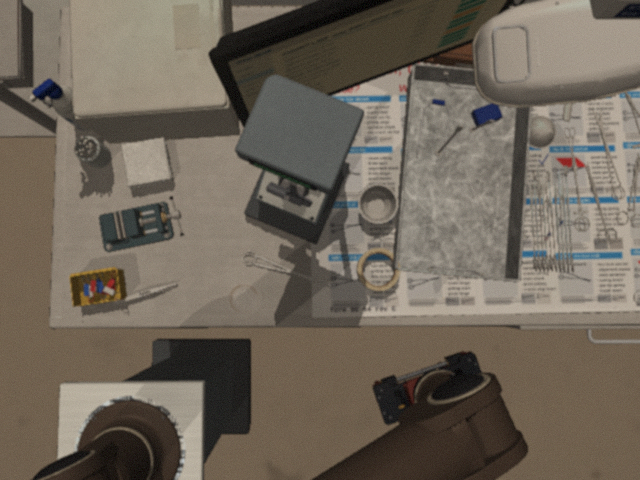

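The scene view shows the tester at about (370,285), with the handle at (352,265). In the top view the head's corners are at (272,75), (363,105), (327,190) and (236,155), and part of the handle shows at about (290,190). I'll measure the head rectangle and make enlarged crops.

```bash
cat > h.py <<'E'
import numpy as np,cv2
from scipy.spatial.transform import Rotation as R
from station import manip
def cam(n,st=None):
    i=manip.camera_info(n)
    if n!="wrist": return i["K"],i["extrinsics"]
    st=st or manip.get_state(); T=np.eye(4);T[:3,:3]=R.from_quat(st["eef_rot"]).as_matrix();T[:3,3]=st["tool_pos"]
    return i["K"],T@i["T_tool_cam"]
def cloud(d,K,E):
    v,u=np.mgrid[:d.shape[0],:d.shape[1]]
    P=np.stack([(u-K[0,2])/K[0,0]*d,-(v-K[1,2])/K[1,1]*d,-d],-1)
    return P@E[:3,:3].T+E[:3,3]
def ray(uv,K,E):
    r=E[:3,:3]@np.array([(uv[0]-K[0,2])/K[0,0],-(uv[1]-K[1,2])/K[1,1],-1]); return E[:3,3],r/np.linalg.norm(r)
def onz(uv,K,E,z):
    o,r=ray(uv,K,E); return o+r*(z-o[2])/r[2]
def proj(X,K,E):
    c=(np.asarray(X)-E[:3,3])@E[:3,:3]; return np.stack([K[0,2]-K[0,0]*c[...,0]/c[...,2],K[1,2]+K[1,1]*c[...,1]/c[...,2]],-1)
def tri(a,b):
    (o1,r1),(o2,r2)=a,b; s=np.linalg.lstsq(np.stack([r1,-r2],1),o2-o1,rcond=None)[0]
    p,q=o1+s[0]*r1,o2+s[1]*r2; return (p+q)/2,np.linalg.norm(p-q)
E
python3 - <<'E'
from h import *
z=np.load("pics/top0.npz");d=z["d"];K,E=cam("top");P=cloud(d,K,E)
m=(np.abs(P[...,2]-.393)<.012);m[:, :225]=0;m[:,375:]=0;m[:65]=0;m[200:]=0
n,l,s,c=cv2.connectedComponentsWithStats(m.astype(np.uint8));k=1+s[1:,4].argmax();pts=P[l==k]
r=cv2.minAreaRect((pts[:,:2]*1000).astype(np.float32));print(r,pts[:,2].mean());print(cv2.boxPoints(r))
print("foot front corners?", onz((245,225),K,E,0.0),onz((320,242),K,E,0.0))
for n,(a,b,c_,d_) in dict(scene=(220,340,300,430),top=(150,255,230,345)).items():
    p=np.load(f"pics/{n}0.npz")["p"][a:b,c_:d_]; cv2.imwrite(f"pics/{n}_crop.png",cv2.resize(p[:,:,::-1],None,fx=5,fy=5,interpolation=cv2.INTER_CUBIC))
E
```

```text
((637.0530395507812, -367.113525390625), (221.33657836914062, 187.7770233154297), 67.07598114013672) 0.3942720972241376
[[ 507.47324 -432.47095]
 [ 680.42004 -505.612  ]
 [ 766.6328  -301.7561 ]
 [ 593.68604 -228.61505]]
foot front corners? [ 0.5030401  -0.25442043  0.        ] [ 0.46319487 -0.42596818  0.        ]
```

View pics/scene_crop.png

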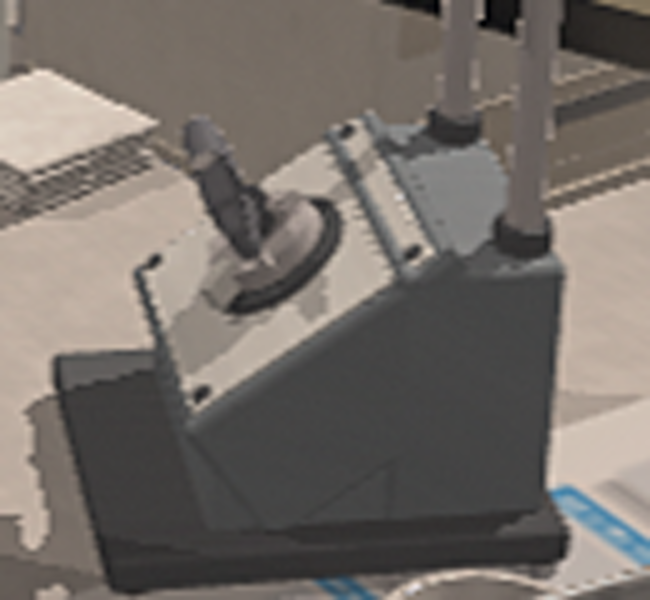

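View pics/top_crop.png

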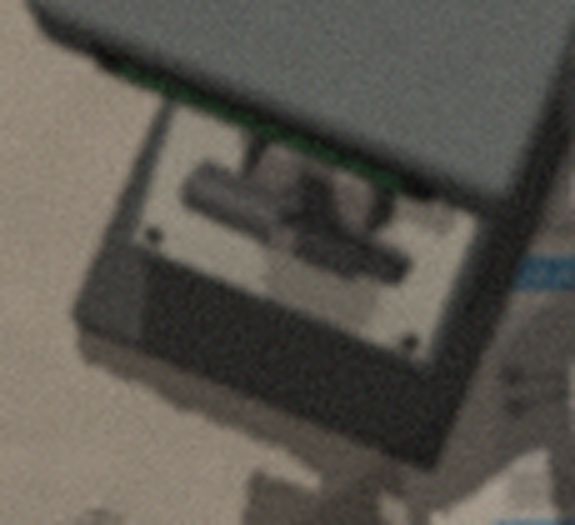

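The crops show the bar running from about (272,188) to (310,203) in the top view, with its centre near (291,195), and near (344,259) in the scene view. I'll triangulate that and plan a viewing pose on the turning axis.

```bash
cat >> h.py <<'E'
TH=np.deg2rad(-23.0)
def axis(th=TH):
    f=-np.array([np.cos(th),np.sin(th),0]); return np.sin(np.deg2rad(35))*f+np.array([0,0,np.cos(np.deg2rad(35))])
def plan(pos,xdir,a,st=None):
    """shift (m) and rotvec (rad) from the measured pose to TCP pos, tool z=-a, tool x near xdir"""
    st=st or manip.get_state(); x=xdir-a*(xdir@a); x/=np.linalg.norm(x); z=-a
    Rt=R.from_matrix(np.stack([x,np.cross(z,x),z],1)); Rc=R.from_quat(st["eef_rot"])
    return pos-st["tool_pos"],(Rt*Rc.inv()).as_rotvec()
E
python3 - <<'E'
from h import *
Kt,Et=cam("top");Ks,Es=cam("scene")
H,e=tri(ray((291,195.5),Kt,Et),ray((344.5,259),Ks,Es));print("H",H,"gap",e)
for n,box in (("top",(272,310,185,205)),("scene",(337,350,244,272))):
    d=np.load(f"pics/{n}0.npz")["d"];P=cloud(d,*cam(n)); print(n,[np.round(P[v,u],3) for u,v in (((291,196),(280,191)) if n=="top" else ((344,259),(341,250)))])
print("foot",onz((245,213),Kt,Et,0.02),onz((317,243),Kt,Et,.02))
a=axis();y=np.array([-np.sin(TH),np.cos(TH),0]);print("a",a,"y",y)
s,r=plan(H+0.14*a,y,a);print("shift",s,"rot",r)
E
```

```text
H [ 0.54564733 -0.36348996  0.14767002] gap 0.0020387328947126912
top [array([ 0.544, -0.364,  0.16 ]), array([ 0.553, -0.342,  0.164])]
scene [array([ 0.528, -0.386,  0.162]), array([ 0.547, -0.346,  0.161])]
foot [ 0.52807302 -0.25649821  0.02      ] [ 0.45936798 -0.41871429  0.02      ]
a [-0.52797989  0.22411417  0.81915204] y [0.39073113 0.92050485 0.        ]
shift [0.27658698 0.26117837 0.04042589] rot [-0.46414696 -0.42697265  0.8241811 ]
```

Emit:
move_arm --motion '[100,0.077,0.0726,0.012,-0.0774,-0.0712,0.1374,100,0.077,0.0726,0.012,-0.0774,-0.0712,0.1374,100,0.077,0.0726,0.012,-0.0774,-0.0712,0.1374,100,0.077,0.0726,0.012,-0.0774,-0.0712,0.1374,100,0.077,0.0726,0.012,-0.0774,-0.0712,0.1374,100,0.077,0.0726,0.012,-0.0774,-0.0712,0.1374,100,0.077,0.0726,0.012,-0.0774,-0.0712,0.1374,100,0.077,0.0726,0.012,-0.0774,-0.0712,0.1374,100,0.077,0.0726,0.012,-0.0774,-0.0712,0.1374,100,0.077,0.0726,0.012,-0.0774,-0.0712,0.1374,100,0.077,0.0726,0.012,-0.0774,-0.0712,0.1374,100,0.077,0.0726,0.012,-0.0774,-0.0712,0.1374]'

```text
time: 1.1
tool_pos: [0.4731, -0.3309, 0.266]
eef_rot: [0.794, 0.528, 0.167, 0.252]
ft_force: [0.0, -0.2, 0.4]
grip_width: 0.0881
grip_force: 0.0
```

Emit:
move_arm --motion '[100,0,0,0,0,0,0,100,0,0,0,0,0,0,100,0,0,0,0,0,0]'

```text
time: 1.35
tool_pos: [0.472, -0.3329, 0.2657]
eef_rot: [0.795, 0.526, 0.166, 0.251]
ft_force: [-1.0, -0.0, 0.8]
grip_width: 0.0879
grip_force: 0.0
```

Run:
```python
from h import *
st=manip.get_state();p,d=manip.capture("wrist");np.savez("pics/w0.npz",p=p,d=d,pos=st["tool_pos"],q=st["eef_rot"])
cv2.imwrite("pics/w0.png",p[:,:,::-1]);print(st["time"],st["q"].round(3),st["tool_pos"],st["ft_force"],st["ft_torque"])
H=np.array([.5456,-.3635,.1477]);a=axis();y=np.array([-np.sin(TH),np.cos(TH),0]);print(plan(H+.14*a,y,a,st),proj(H,*cam("wrist",st)))
```

```text
1.35 [ 1.006  0.03  -0.407  2.148 -0.282  0.377  0.431] [ 0.47195445 -0.33288135  0.26569523] [-0.98342701 -0.01684735  0.75437121] [ 0.15997677  0.4122891  -0.02078729]
(array([-0.00027163,  0.00075734, -0.00331395]), array([0.00013745, 0.00090543, 0.00108893])) [318.68566152 227.50944338]
```

View pics/w0.png

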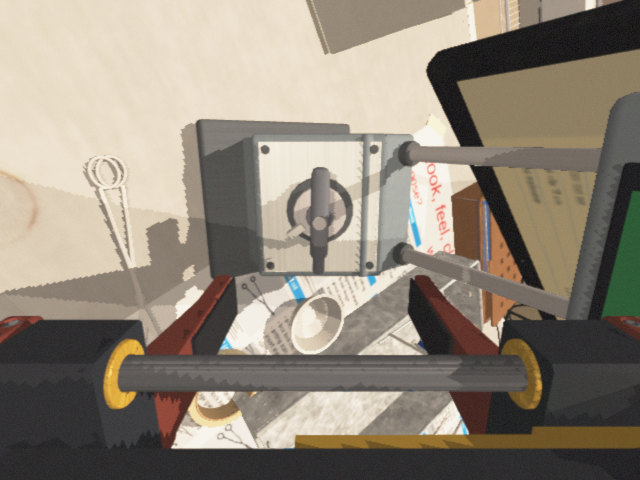

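The wrist view looks down the axis. The bar is almost vertical in the image, from (320,168) to (318,272), and the rib is at (294,232), about 0.9 rad clockwise of the lower, pointed end. I'll fit the bar next.

```bash
cat >> h.py <<'E'
def fitbar(p,d,K,E,H,a,yd,lo=.006,hi=.022):
    """points near the bar's top; coordinates u along yd, v along a x yd (up the face), w along a, about H"""
    P=cloud(d,K,E)-H; up=np.cross(yd,a); C=np.stack([P@yd,P@up,P@a],-1)
    near=(np.hypot(C[...,0],C[...,1])<.06)&(d>0)
    return C,near
E
python3 - <<'E'
from h import *
z=np.load("pics/w0.npz");st=dict(tool_pos=z["pos"],eef_rot=z["q"]);p,d=z["p"],z["d"];K,E=cam("wrist",st)
H=np.array([.5456,-.3635,.1477]);a=axis();y=np.array([-np.sin(TH),np.cos(TH),0])
C,near=fitbar(p,d,K,E,H,a,y)
h=np.histogram(C[...,2][near],bins=np.arange(-.06,.03,.004));print(list(zip(h[1].round(3),h[0])))
# face plane fit
P=cloud(d,K,E);m=near&(np.hypot(C[...,0],C[...,1])>.04)&(C[...,2]<-.035)&(C[...,2]>-.065)
Q=P[m];n=np.linalg.svd(Q-Q.mean(0))[2][2];n*=np.sign(n[2]);print("n",n,"a",a,"tilt",np.rad2deg(np.arccos(n[2])),"head",np.rad2deg(np.arctan2(-n[1],-n[0])),"face w",C[...,2][m].mean())
b=near&(C[...,2]>.0);Q=C[b];r=cv2.minAreaRect((Q[:,:2]*1000).astype(np.float32));print(b.sum(),r,np.median(Q[:,2]))
c=p[150:290,240:400];cv2.imwrite("pics/w0c.png",cv2.resize(c[:,:,::-1],None,fx=4,fy=4,interpolation=cv2.INTER_CUBIC))
E
```

```text
[(np.float64(-0.06), np.int64(0)), (np.float64(-0.056), np.int64(0)), (np.float64(-0.052), np.int64(0)), (np.float64(-0.048), np.int64(3247)), (np.float64(-0.044), np.int64(3237)), (np.float64(-0.04), np.int64(820)), (np.float64(-0.036), np.int64(12)), (np.float64(-0.032), np.int64(154)), (np.float64(-0.028), np.int64(895)), (np.float64(-0.024), np.int64(151)), (np.float64(-0.02), np.int64(0)), (np.float64(-0.016), np.int64(3)), (np.float64(-0.012), np.int64(129)), (np.float64(-0.008), np.int64(4)), (np.float64(-0.004), np.int64(11)), (np.float64(0.0), np.int64(3)), (np.float64(0.004), np.int64(69)), (np.float64(0.008), np.int64(304)), (np.float64(0.012), np.int64(1304)), (np.float64(0.016), np.int64(139)), (np.float64(0.02), np.int64(0)), (np.float64(0.024), np.int64(0))]
n [-0.52921325  0.22406484  0.81836929] a [-0.52797989  0.22411417  0.81915204] tilt 35.0781154684902 head -22.94742735249432 face w -0.04398398253158344
69564 ((12.193340301513672, 2.2280120849609375), (103.2817153930664, 91.47274017333984), 58.082584381103516) 0.2411698742839743
```

View pics/w0c.png

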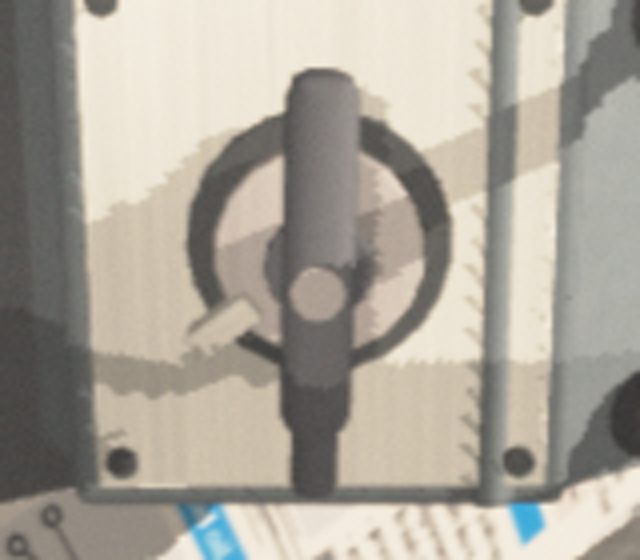

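The crop confirms the wide blunt end is at the top, the narrow pointed end at the bottom, and a light hub disc at full-image pixel (319.5,223.2). The plane fit gives a 35° tilt and a heading of -23°.

Run:
```python
from h import *
z=np.load("pics/w0.npz");st=dict(tool_pos=z["pos"],eef_rot=z["q"]);p,d=z["p"],z["d"];K,E=cam("wrist",st)
H=np.array([.5456,-.3635,.1477]);a=axis();y=np.array([-np.sin(TH),np.cos(TH),0])
C,near=fitbar(p,d,K,E,H,a,y)
b=(near&(C[...,2]>.005)&(C[...,2]<.025)).astype(np.uint8);b=cv2.morphologyEx(b,cv2.MORPH_OPEN,np.ones((3,3)))>0
Q=C[b];r=cv2.minAreaRect((Q[:,:2]*1000).astype(np.float32));print(b.sum(),r,np.median(Q[:,2]),Q[:,:2].min(0),Q[:,:2].max(0))
v=cv2.fitLine((Q[Q[:,0]>-.03][:,:2]*1000).astype(np.float32),cv2.DIST_L2,0,.01,.01).ravel();print("line u,v",v)
# hub disc ray meets plane w=+13
o,rr=ray((319.5,223.2),K,E);w=.013;X=o+rr*((w-(o-H)@a)/(rr@a));up=np.cross(y,a);print("hub u,v",(X-H)@y,(X-H)@up)
Kt,Et=cam("top");Ks,Es=cam("scene");print("tri wrist+top hub",)
for A in (C[223,319],C[223,320]):print(A)
```

```text
1808 ((5.698036193847656, 0.6614608764648438), (95.97920227050781, 15.984575271606445), 1.5032936334609985) 0.01411724739964286 [-0.04232078 -0.00770906] [0.05375072 0.0090654 ]
line u,v [ 0.9996688   0.02573556 15.004569    0.85921526]
hub u,v 0.007062254456465222 0.0008572096713197735
tri wrist+top hub
[0.0080176  0.00045869 0.01631568]
[0.00805071 0.00131351 0.01645787]
```

Emit:
move_arm --motion '[100,0,0,0,0.132,-0.056,-0.205,100,0,0,0,0.132,-0.056,-0.205,100,0,0,0,0,0,0]'

```text
time: 1.65
tool_pos: [0.4718, -0.3336, 0.2658]
eef_rot: [0.856, 0.419, 0.197, 0.228]
ft_force: [-0.6, 0.6, -0.7]
grip_width: 0.0879
grip_force: 0.0
```

```bash
cat >> h.py <<'E'
A=axis();Y=np.array([-np.sin(TH),np.cos(TH),0]);UP=np.cross(Y,A)
H1=np.array([.5456,-.3635,.1477])+.008*Y+.0008*UP+.002*A
def bardir(cw): # direction of the tool x on the face, cw rad clockwise from Y
    return R.from_rotvec(-A*cw).apply(Y)
def tl(st=None):
    st=st or manip.get_state();X=R.from_quat(st["eef_rot"]).as_matrix();dp=st["tool_pos"]-H1
    cw=np.arctan2(X[:,0]@-UP if False else X[:,0]@np.cross(-A,Y),X[:,0]@Y)
    return "t %.2f q7 %.3f cw %.3f uvw(mm) %s off-axis deg %.2f F %s Tax %.3f w %.1f gf %.1f"%(st["time"],st["q"][6],cw,(1000*np.array([dp@Y,dp@UP,dp@A])).round(1),np.rad2deg(np.arccos(min(1,-X[:,2]@A))),st["ft_force"].round(1),st["ft_torque"]@A,1000*st["grip_width"],st["grip_force"])
E
python3 - <<'E'
from h import *
st=manip.get_state();print(tl(st),st["q"].round(3),np.cross(-A,Y)@UP)
print("H1",H1,"bar cw",-.0262 if np.cross(-A,Y)@UP>0 else .0262)
E
```

```text
t 1.65 q7 0.174 cw 0.258 uvw(mm) [ -9.3   1.8 140.4] off-axis deg 0.12 F [-0.6  0.6 -0.7] Tax 0.059 w 87.9 gf 0.0 [ 0.994  0.029 -0.394  2.149 -0.282  0.377  0.174] 1.0
H1 [ 0.54827312 -0.35594379  0.14979717] bar cw -0.0262
```

Emit:
move_arm --motion '[100,0.046,-0.011,-0.069,-0.1225,0.052,0.19,100,0.046,-0.011,-0.069,-0.1225,0.052,0.19,100,0.046,-0.011,-0.069,0,0,0,100,0.046,-0.011,-0.069,0,0,0,100,0,0,0,0,0,0,100,0,0,0,0,0,0]'

```text
time: 2.15
tool_pos: [0.5273, -0.3453, 0.1814]
eef_rot: [0.799, 0.521, 0.168, 0.249]
ft_force: [0.4, -0.4, -0.2]
grip_width: 0.0877
grip_force: 0.0
```

Run:
```python
from h import *
st=manip.get_state();p,d=manip.capture("wrist");K,E=cam("wrist",st)
C,near=fitbar(p,d,K,E,H1,A,Y)
b=(near&(C[...,2]>.005)&(C[...,2]<.025)).astype(np.uint8);b=cv2.morphologyEx(b,cv2.MORPH_OPEN,np.ones((3,3)))>0
Q=C[b];r=cv2.minAreaRect((Q[:,:2]*1000).astype(np.float32));print(b.sum(),r,np.median(Q[:,2]),Q[:,:2].min(0),Q[:,:2].max(0))
cv2.imwrite("pics/w1.png",p[:,:,::-1]);print(tl(st));print("proj H1 top",proj(H1+.013*A,K,E))
```

```text
3585 ((-1.8141670227050781, 0.0836782455444336), (95.6244125366211, 15.631994247436523), 1.417588710784912) 0.012179330436606947 [-0.04957745 -0.00837551] [0.04594453 0.0086785 ]
t 2.15 q7 0.175 cw 0.015 uvw(mm) [ 1.6 -1.1 39.4] off-axis deg 0.10 F [ 0.4 -0.4 -0.2] Tax 0.041 w 87.7 gf 0.0
proj H1 top [322.75475484 279.03952489]
```

View pics/w1.png

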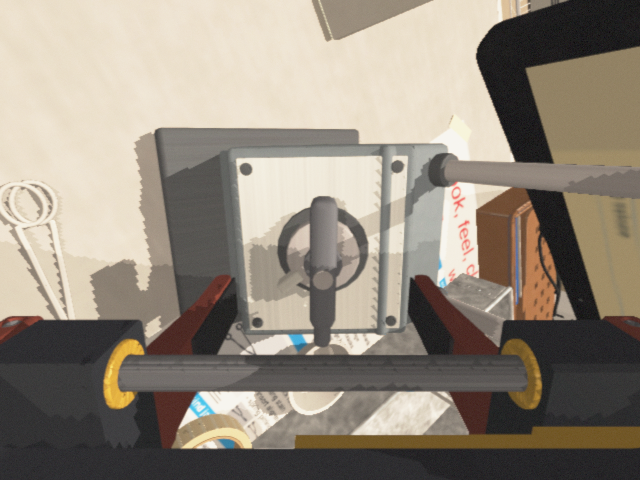

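The bar's centre agrees with the estimate to within 1.5 mm, and the hub is at (322,279). Next I descend along the axis.

Emit:
move_arm --motion '[100,0.0225,-0.0106,-0.0339,0.005,-0.002,-0.008,100,0.0225,-0.0106,-0.0339,0.005,-0.002,-0.008,100,0.0225,-0.0106,-0.0339,0,0,0,100,0.0225,-0.0106,-0.0339,0,0,0,100,0,0,0,0,0,0,100,0,0,0,0,0,0]'

```text
time: 2.7
tool_pos: [0.5464, -0.3565, 0.1538]
eef_rot: [0.803, 0.516, 0.167, 0.247]
ft_force: [-0.4, 0.0, -0.4]
grip_width: 0.0877
grip_force: 0.0
```

Run:
```python
from h import *
st=manip.get_state();print(tl(st),st["q"].round(3))
```

```text
t 2.70 q7 -0.265 cw 0.026 uvw(mm) [-1.2  1.1  4.1] off-axis deg 0.36 F [-0.4  0.  -0.4] Tax 0.025 w 87.7 gf 0.0 [ 0.896  0.33  -0.41   2.117  0.401  0.128 -0.265]
```

Emit:
move_arm --motion '[100,0.0027,-0.0006,-0.0047,0,0,0,100,0.0027,-0.0006,-0.0047,0,0,0,100,0.0027,-0.0006,-0.0047,0,0,0,100,0.0027,-0.0006,-0.0047,0,0,0]'

```text
time: 3.03
tool_pos: [0.5499, -0.3568, 0.1484]
eef_rot: [0.803, 0.516, 0.167, 0.247]
ft_force: [-0.6, -0.2, 1.0]
grip_width: 0.0879
grip_force: 0.0
```

Run:
```python
from h import *
st=manip.get_state();print(tl(st),st["q"].round(3))
```

```text
t 3.03 q7 -0.436 cw 0.027 uvw(mm) [-0.2  0.7 -2.2] off-axis deg 0.35 F [-0.6 -0.2  1. ] Tax 0.029 w 87.9 gf 0.0 [ 0.921  0.349 -0.447  2.113  0.576  0.128 -0.436]
```

Emit:
move_arm --motion '[100,0.0027,-0.0012,-0.0047,0,0,0,100,0.0027,-0.0012,-0.0047,0,0,0,100,0.0027,-0.0012,-0.0047,0,0,0,100,0.0027,-0.0012,-0.0047,0,0,0,100,0,0,0,0,0,0]'

```text
time: 3.45
tool_pos: [0.5532, -0.3582, 0.1424]
eef_rot: [0.803, 0.516, 0.167, 0.247]
ft_force: [0.1, 0.7, -0.2]
grip_width: 0.0879
grip_force: 0.0
```

Run:
```python
from h import *
st=manip.get_state();print(tl(st),st["q"].round(3))
```

```text
t 3.45 q7 -0.565 cw 0.026 uvw(mm) [-0.2  0.2 -9.1] off-axis deg 0.37 F [ 0.1  0.7 -0.2] Tax 0.002 w 87.9 gf 0.0 [ 0.935  0.368 -0.468  2.108  0.712  0.128 -0.565]
```

Emit:
move_arm --motion '[0,0,0,0,0,0,0,0,0,0,0,0,0,0,0,0,0,0,0,0,0,0,0,0,0,0,0,0,0,0,0,0,0,0,0,0,0,0,0,0,0,0,0,0,0,0,0,0,0,0,0,0,0,0,0,0]' --force 40

```text
time: 4.12
tool_pos: [0.5536, -0.3576, 0.1413]
eef_rot: [0.803, 0.516, 0.167, 0.246]
ft_force: [-0.5, -0.2, 0.8]
grip_width: 0.0376
grip_force: 0.0
```

Run:
```python
from h import *
st=manip.get_state();print(tl(st),st["ft_torque"])
```

```text
t 4.12 q7 -0.571 cw 0.026 uvw(mm) [  0.6  -0.3 -10.1] off-axis deg 0.40 F [-0.5 -0.2  0.8] Tax 0.059 w 37.6 gf 0.0 [0.12918536 0.41530546 0.04190658]
```

Emit:
move_arm --motion '[0,0,0,0,0,0,0,0,0,0,0,0,0,0,0,0,0,0,0,0,0,0,0,0,0,0,0,0,0,0,0,0,0,0,0]'

```text
time: 4.53
tool_pos: [0.5533, -0.3574, 0.1411]
eef_rot: [0.803, 0.516, 0.167, 0.246]
ft_force: [-3.1, 1.7, 0.4]
grip_width: 0.0157
grip_force: 40.0
```

Run:
```python
from h import *
st=manip.get_state();print(tl(st),st["ft_torque"])
```

```text
t 4.53 q7 -0.572 cw 0.026 uvw(mm) [  0.6  -0.7 -10.1] off-axis deg 0.43 F [-3.1  1.7  0.4] Tax -0.016 w 15.7 gf 40.0 [0.28774769 0.54125498 0.0178089 ]
```

Emit:
move_arm --motion '[0,0,0,0,0.1056,-0.0448,-0.1638,0,0,0,0,0.1056,-0.0448,-0.1638,0,0,0,0,0.1056,-0.0448,-0.1638,0,0,0,0,0.1056,-0.0448,-0.1638]'

```text
time: 4.87
tool_pos: [0.5534, -0.3577, 0.1413]
eef_rot: [0.89, 0.345, 0.214, 0.207]
ft_force: [-1.3, 0.2, -0.4]
grip_width: 0.0155
grip_force: 40.0
```

Run:
```python
from h import *
st=manip.get_state();print(tl(st),st["q"].round(3))
```

```text
t 4.87 q7 -0.963 cw 0.431 uvw(mm) [  0.4  -0.4 -10. ] off-axis deg 0.41 F [-1.3  0.2 -0.4] Tax 0.193 w 15.5 gf 40.0 [ 0.942  0.372 -0.475  2.108  0.708  0.127 -0.963]
```

Run:
```python
from h import *
st=manip.get_state();p,d=manip.capture("wrist");np.savez("pics/w2.npz",p=p,d=d,pos=st["tool_pos"],q=st["eef_rot"])
c=p[180:420,160:480];cv2.imwrite("pics/w2.png",cv2.resize(c[:,:,::-1],None,fx=2.4,fy=2.4))
print(tl())
```

```text
t 4.92 q7 -0.969 cw 0.438 uvw(mm) [  0.4  -0.4 -10.1] off-axis deg 0.41 F [-1.2  0.4  0.8] Tax 0.069 w 15.6 gf 40.0
```

View pics/w2.png

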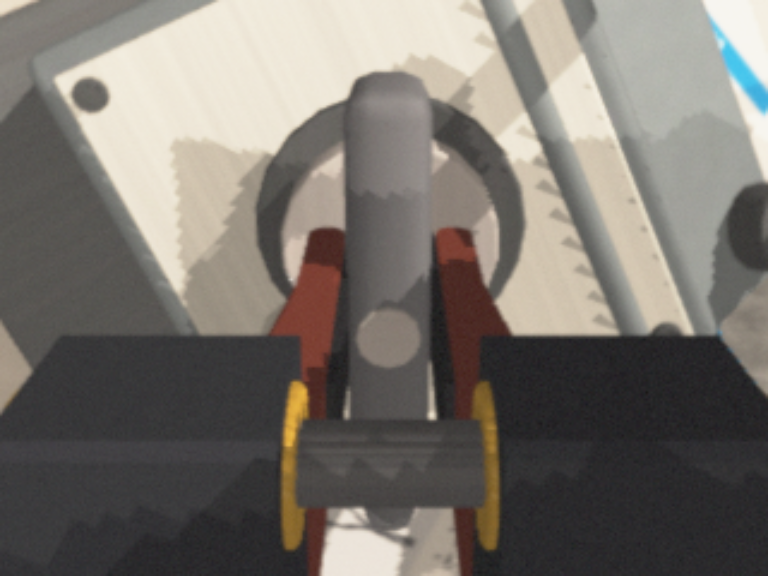

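The gripper body hides the rib while it holds the bar, so I'll track the wrist torque instead, in small steps.

```bash
cat > s.py <<'E'
from h import *
st=manip.get_state();print(tl(st),"e7 %.3f"%st["effort"][6],"dq7 %.3f"%st["dq"][6])
E
python3 s.py
```

```text
t 4.92 q7 -0.969 cw 0.438 uvw(mm) [  0.4  -0.4 -10.1] off-axis deg 0.41 F [-1.2  0.4  0.8] Tax 0.069 w 15.6 gf 40.0 e7 1.202 dq7 0.232
```

Emit:
move_arm --motion '[0,0,0,0,0.066,-0.028,-0.102,0,0,0,0,0.066,-0.028,-0.102,0,0,0,0,0.066,-0.028,-0.102]'

```text
time: 5.17
tool_pos: [0.5535, -0.3578, 0.1414]
eef_rot: [0.918, 0.262, 0.233, 0.186]
ft_force: [-0.3, -0.5, 0.4]
grip_width: 0.0161
grip_force: 40.0
```

```bash
python3 s.py
```

```text
t 5.17 q7 -1.145 cw 0.613 uvw(mm) [  0.3  -0.3 -10. ] off-axis deg 0.40 F [-0.3 -0.5  0.4] Tax 0.148 w 16.1 gf 40.0 e7 1.096 dq7 -0.750
```

Emit:
move_arm --motion '[0,0,0,0,0.066,-0.028,-0.102,0,0,0,0,0.066,-0.028,-0.102,0,0,0,0,0.066,-0.028,-0.102]'

```text
time: 5.42
tool_pos: [0.5535, -0.358, 0.1415]
eef_rot: [0.938, 0.176, 0.25, 0.163]
ft_force: [-1.0, -1.1, 0.3]
grip_width: 0.0156
grip_force: 40.0
```

```bash
python3 s.py
```

```text
t 5.42 q7 -1.337 cw 0.801 uvw(mm) [  0.2  -0.1 -10. ] off-axis deg 0.39 F [-1.  -1.1  0.3] Tax 0.142 w 15.6 gf 40.0 e7 1.125 dq7 -0.772
```

Emit:
move_arm --motion '[0,0,0,0,0.066,-0.028,-0.102,0,0,0,0,0.066,-0.028,-0.102]'

```text
time: 5.58
tool_pos: [0.5536, -0.3581, 0.1415]
eef_rot: [0.947, 0.117, 0.26, 0.147]
ft_force: [0.2, -1.3, -1.0]
grip_width: 0.0156
grip_force: 40.0
```

```bash
python3 s.py
```

```text
t 5.58 q7 -1.468 cw 0.925 uvw(mm) [  0.1  -0.1 -10. ] off-axis deg 0.40 F [ 0.2 -1.3 -1. ] Tax 0.082 w 15.6 gf 40.0 e7 1.151 dq7 -0.786
```

Emit:
move_arm --motion '[0,0,0,0,0.066,-0.028,-0.102,0,0,0,0,0.066,-0.028,-0.102]'

```text
time: 5.75
tool_pos: [0.5535, -0.3581, 0.1416]
eef_rot: [0.953, 0.058, 0.269, 0.131]
ft_force: [-2.7, -0.2, 1.3]
grip_width: 0.0155
grip_force: 40.1
```

```bash
python3 s.py
```

```text
t 5.75 q7 -1.602 cw 1.050 uvw(mm) [  0.   -0.1 -10. ] off-axis deg 0.40 F [-2.7 -0.2  1.3] Tax 0.416 w 15.5 gf 40.1 e7 0.886 dq7 -0.795
```

Emit:
move_arm --motion '[0,0,0,0,0.066,-0.028,-0.102,0,0,0,0,0.066,-0.028,-0.102]'

```text
time: 5.92
tool_pos: [0.5535, -0.3583, 0.1416]
eef_rot: [0.954, -0.001, 0.277, 0.114]
ft_force: [-1.2, -1.3, -0.4]
grip_width: 0.0154
grip_force: 40.0
```

```bash
python3 s.py
```

```text
t 5.92 q7 -1.737 cw 1.174 uvw(mm) [ -0.1   0.  -10. ] off-axis deg 0.40 F [-1.2 -1.3 -0.4] Tax 0.017 w 15.4 gf 40.0 e7 1.354 dq7 -0.818
```

The torque peaked at 0.42 N m near cw 1.05 and then fell away, so the collar has met its stop and the limiter has broken free. I'll carry on to about 0.6 past break, checking as I go.

Emit:
move_arm --motion '[0,0,0,0,0.066,-0.028,-0.102,0,0,0,0,0.066,-0.028,-0.102]'

```text
time: 6.08
tool_pos: [0.5535, -0.3584, 0.1416]
eef_rot: [0.952, -0.061, 0.284, 0.096]
ft_force: [0.1, -2.2, 0.7]
grip_width: 0.0156
grip_force: 40.0
```

```bash
python3 s.py
```

```text
t 6.08 q7 -1.875 cw 1.300 uvw(mm) [ -0.3  -0.  -10. ] off-axis deg 0.40 F [ 0.1 -2.2  0.7] Tax -0.093 w 15.6 gf 40.0 e7 1.232 dq7 -0.827
```

Emit:
move_arm --motion '[0,0,0,0,0.066,-0.028,-0.102,0,0,0,0,0.066,-0.028,-0.102]'

```text
time: 6.25
tool_pos: [0.5534, -0.3585, 0.1416]
eef_rot: [0.946, -0.12, 0.29, 0.078]
ft_force: [-0.1, -2.2, 0.0]
grip_width: 0.0155
grip_force: 40.0
```

```bash
python3 s.py
```

```text
t 6.25 q7 -2.014 cw 1.425 uvw(mm) [ -0.4   0.  -10. ] off-axis deg 0.41 F [-0.1 -2.2  0. ] Tax 0.056 w 15.5 gf 40.0 e7 1.336 dq7 -0.831
```

Emit:
move_arm --motion '[0,0,0,0,0.066,-0.028,-0.102,0,0,0,0,0.066,-0.028,-0.102,0,0,0,0,0,0,0,0,0,0,0,0,0,0]'

```text
time: 6.58
tool_pos: [0.5534, -0.3586, 0.1416]
eef_rot: [0.937, -0.177, 0.295, 0.06]
ft_force: [-0.6, -2.5, -0.2]
grip_width: 0.0155
grip_force: 40.0
```

```bash
python3 s.py
```

```text
t 6.58 q7 -2.150 cw 1.546 uvw(mm) [ -0.5  -0.  -10. ] off-axis deg 0.42 F [-0.6 -2.5 -0.2] Tax -0.123 w 15.5 gf 40.0 e7 -0.278 dq7 0.010
```

Emit:
move_arm --motion '[100,0,0,0,0,0,0,100,0,0,0,0,0,0,100,0,0,0,0,0,0,100,0,0,0,0,0,0,100,0,0,0,0,0,0,100,0,0,0,0,0,0,100,0,0,0,0,0,0,100,0,0,0,0,0,0,100,0,0,0,0,0,0,100,0,0,0,0,0,0]'

```text
time: 7.42
tool_pos: [0.5536, -0.3576, 0.1414]
eef_rot: [0.937, -0.178, 0.295, 0.059]
ft_force: [0.2, 1.0, -0.0]
grip_width: 0.0787
grip_force: 0.0
```

```bash
python3 s.py
```

```text
t 7.42 q7 -2.154 cw 1.548 uvw(mm) [  0.5  -0.2 -10.1] off-axis deg 0.49 F [ 0.2  1.  -0. ] Tax 0.032 w 78.7 gf 0.0 e7 -0.007 dq7 0.000
```

Emit:
move_arm --motion '[100,-0.0088,0.0037,0.0137,0,0,0,100,-0.0088,0.0037,0.0137,0,0,0,100,-0.0088,0.0037,0.0137,0,0,0,100,-0.0088,0.0037,0.0137,0,0,0,100,-0.0088,0.0037,0.0137,0,0,0,100,-0.0088,0.0037,0.0137,0,0,0,100,-0.0088,0.0037,0.0137,0,0,0,100,-0.0088,0.0037,0.0137,0,0,0,100,-0.0088,0.0037,0.0137,0,0,0,100,-0.0088,0.0037,0.0137,0,0,0,100,-0.0088,0.0037,0.0137,0,0,0,100,-0.0088,0.0037,0.0137,0,0,0]'

```text
time: 8.42
tool_pos: [0.5217, -0.3442, 0.1909]
eef_rot: [0.937, -0.178, 0.295, 0.059]
ft_force: [-0.7, -0.5, -0.4]
grip_width: 0.0877
grip_force: 0.0
```

```bash
python3 s.py
python3 - <<'E'
from h import *
st=manip.get_state();p,d=manip.capture("wrist");np.savez("pics/w3.npz",p=p,d=d,pos=st["tool_pos"],q=st["eef_rot"])
cv2.imwrite("pics/w3.png",p[:,:,::-1])
E
```

```text
t 8.42 q7 -1.959 cw 1.548 uvw(mm) [ 0.4 -0.2 50.3] off-axis deg 0.48 F [-0.7 -0.5 -0.4] Tax -0.082 w 87.7 gf 0.0 e7 -0.375 dq7 0.217
```

View pics/w3.png

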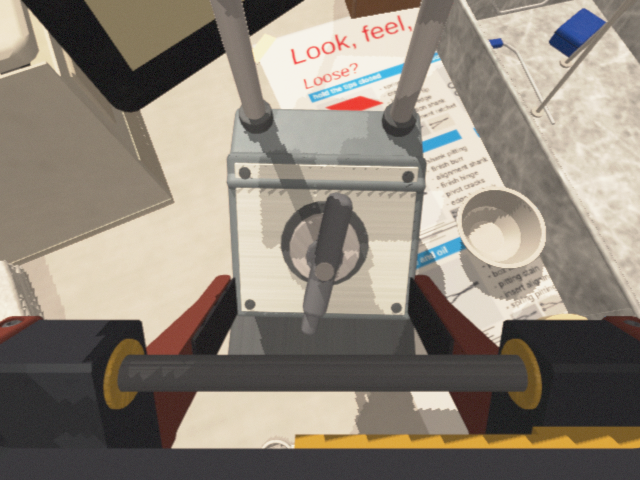

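The bar has turned about 0.25 rad further on its own, and the rib no longer shows beside it. I'll check the bar angle and look for any part of the rib still visible in an enlarged composite.

Run:
```python
from h import *
z=np.load("pics/w3.npz");st=dict(tool_pos=z["pos"],eef_rot=z["q"]);p,d=z["p"],z["d"];K,E=cam("wrist",st)
C,near=fitbar(p,d,K,E,H1,A,Y)
def ang(C,near):
    b=(near&(C[...,2]>.005)&(C[...,2]<.025)).astype(np.uint8);b=cv2.morphologyEx(b,cv2.MORPH_OPEN,np.ones((3,3)))>0
    Q=C[b][:,:2]*1000;l=cv2.fitLine(Q.astype(np.float32),cv2.DIST_L2,0,.01,.01).ravel();return np.arctan2(l[1],l[0])%np.pi,l,b
t,l,b=ang(C,near);print("bar cw",t,l)
def rib(C,d):  # points raised above the collar, outside the stem
    r=np.hypot(C[...,0],C[...,1]);m=(d>0)&(r>.018)&(r<.042)&(C[...,2]>-.030)&(C[...,2]<-.015);c=C[m]
    a=np.arctan2(c[:,1],c[:,0]);return np.histogram(np.rad2deg(a),bins=np.arange(-180,181,20))[0],np.median(c[:,2])
print(rib(C,d))
z0=np.load("pics/w0.npz");C0,_=fitbar(z0["p"],z0["d"],*cam("wrist",dict(tool_pos=z0["pos"],eef_rot=z0["q"])),H1,A,Y);print(rib(C0,z0["d"]))
s,_=manip.capture("scene")
a1=cv2.resize(p[180:345,260:390],(400,508),interpolation=cv2.INTER_CUBIC);a2=cv2.resize(s[230:300,320:375],(400,508),interpolation=cv2.INTER_CUBIC)
cv2.imwrite("pics/cmp.png",np.hstack([a1,a2])[:,:,::-1])
```

```text
bar cw 1.7712691 [ 0.19913256 -0.97997254 -1.1537461   5.2108417 ]
(array([ 95,  97,  93,  23,   0,   5,  83,  89,  87,  90,  87,  92,  98,
        16,   0,  15,  95, 104]), np.float64(-0.029050877891183834))
(array([  0,  29, 153,  80,  62,  58,  59,  43,   0,   0,  45,  50,  49,
        43,  39,  39,  40,   1]), np.float64(-0.028791050472643968))
```

View pics/cmp.png

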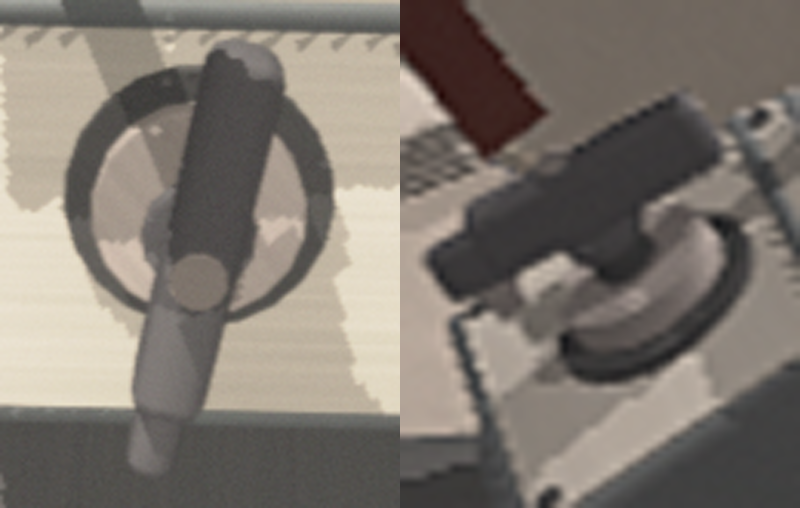

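In the composite, the left half shows the bare collar on both sides of the bar, with no rib visible except where the pointed end covers it. The right half shows the bright rib directly under the pointed end, at about (560,275). The limiter has clicked once, so I'm handing in.

```bash
python3 -c "
from station import manip
print(manip.hand_in())"
```

```text
the job is handed in; nothing more can be done
None
```

The limiter clicked over once, the bar's pointed end stands over the collar rib, the handle is released with the arm clear of it, and the job is handed in at about 8.5 s of the 54 s; the scissors, bowl and tape were left alone.

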